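Wedge the beech block tight in the drilling vice

ROBOT

A 6-joint arm with a two-finger parallel gripper is mounted at the origin on the work surface; the furniture and walls round the work are solid. World frame = base frame: x ahead of the robot, y to its left, z up, the work surface at z = 0. Lengths are in m, angles in rad, forces in N, time in s.
With the tool pointing down it reaches from about 0.25 to 0.725 m from the base axis. Payload 4 kg.
Tool frame: the origin (TCP) lies midway between the tips of the shut fingers; the grasp point (between the pads) lies 19 mm behind it; z points along the fingers, y is the line along which they close (so a half turn about z gives the same grasp; the last joint's range is limited). The gripper opens to 85 mm and grips with 20 to 120 N. Pads are 22 mm wide; open, the fingers measure 114 mm over their backs; the gripper's body (76 mm by 85 mm) begins 54 mm behind the grasp point. The pads swing forward as they close: fully open they stand 13 mm farther back than shut.
Start: joints at [1.253, 0.241, 0.005, 1.335, 0, 1.571], TCP at [0.156, 0.475, 0.231] pointing down, gripper open.
Joint ranges: [-2.72, 2.72], [-1.05, 1.87], [-1.09, 1.28], [-1.99, 2.15], [-1.42, 1.44], [-3.14, 3.14]. Speed limits (rad/s): [2.79, 2.79, 3.14, 3.14, 3.14, 3.14].

INTERFACE

Orientations are given as a unit quaternion [x, y, z, w].
In Python, from workcell import bot gives the robot as it stands. The module is installed in compiled form; this text tells all that it offers.
- The arm moves only by the tool jog_arm, never from a script. Its argument "deltas" is a list of rows, each an object with "fingers": the opening, from 0 (shut) to 1 (fully open); "delta_pos": the shift along the tool's x, y, z normalised to -1 to 1, where 1 is 300 mm, a list of three; "yaw": the turn about the tool's z normalised to -1 to 1, where 1 is pi/4 rad. A call has 1 to 12 rows; each row is the pose to reach, as a shift and turn from the pose commanded when the call began, along the tool's axes at that moment; what a row does not reach only later rows make up. A row lasts 1/10 s, in which the tool goes at most 50 mm and 8.59 degrees, less where a joint would pass 70% of its speed; a pose out of reach is approached as far as the arm can. A call with a number of a shift or a turn outside -1 to 1 is refused whole. A call with a gripper value outside its range is refused whole. The fingers move at their own pace and stop on an object; the grip force is fixed at half the most. Time passes only in rows, so rows that repeat a pose let the fingers close. It gives the time, the measured TCP pose, the force, the opening and the grip force at its end, in the units of the state.
- bot.get_obs(): the state, without advancing time (a new reading comes with each control period).
- bot.camera(name): name is "scene" or "top" or "wrist"; returns a dict with "image" (480x640x3 uint8, red, green, blue), "range_z" (480x640 float32, m along the optical axis (not along the pixel's ray), 0 where there is no reading), "fx", "fy", "cx", "cy" (pixels), "rvec" (rotation vector, rad) and "tvec" (3), from world to camera coordinates, as OpenCV has them. Camera axes: x right, y down, z forward; pixel columns grow to the right and rows downward; lengths in m; the calibration is good to about 2 mm. A picture is of the moment at which its call begins.
- bot.job_done(): hands the job in; it is judged then, once.
The state is a dict: "clock": time; "joint_pos": joint angles; "joint_vel": joint speeds; "tau": joint torques, N m; "eef_pos": TCP position; "tool_rot": TCP orientation; "ft_force": force on the tool from outside, world axes, zero at the start; "ft_torque": the same for the moment, N m; "grip_width": finger opening in m; "grasp_force": force on a finger pad.
Only numpy, scipy, OpenCV 4.12 (cv2) and the standard library are available. Lean on these libraries where they do the work, as an engineer would, in place of code of your own. Each camera call takes 0.05 s, during which the arm holds its last target. There are 200 camera calls.

TASK

Lock the beech block in the wooden wedge vice for drilling: take the thick wedge with the red grip out of its holder, put it point down into the open gap between the sliding jaw and the near cheek, and press it down firmly until the jaw has pushed the block hard against the far fence and the wedge is jammed. Leave the wedge standing upright in the gap and let go; the thin wedge with the blue grip is too small for this gap.

Things in the scene. Friction and masses are not known exactly. Their poses are not given: they have to be found in the camera images.
- vice: Fixed wedge vice; base 164 x 120 x 12 mm, origin at the centre of its underside. Along its +x: near cheek (inner face slopes from x -36 mm at the plate to -47 at its top, 65 mm above the bench), V gap, dark jaw, beech block, far fence (face at x +55, top 62 mm up). All 90 mm wide in y. Gap at start: 24 to 27 mm at the top, 3 to 5 at the plate; tight: 31 and 10, its middle at x -31, y 0.
- jaw: Dark wood sliding jaw, 90 mm wide, 53 mm tall on the plate, 35 mm thick at its foot, 24 at the top (the gap side slopes). Origin: middle of the lower edge of its flat face toward the block; axes as the vice. Slides along the vice's x only, about 1 N friction: origin at x +2 to +4 mm in the vice at the start, +9 when the block is tight.
- block: Loose beech block 46 (x) x 150 (y) x 30 mm, about 0.14 kg, lying on the vice's plate between jaw and fence with 5 to 7 mm of play; origin at the centre of its underside, at x +32 mm in the vice when tight.
- wedge_center (a point): Thick wedge's centre, half-way up its 92 mm, 52 mm above the bench as it stands point down in a 26 mm tall holder. z up; 46 mm wide in y. Thickness (x): 15 mm at the tip to 38 mm at 58 mm up, then a red grip 30 x 40 mm, 12 to 46 mm above the centre. x goes along the vice's x, either way round. Tight: centre about 70 mm above the bench; a 20 N push drives it. A thin blue-topped wedge is no use.
There are look-alikes about, which are no part of the job. What is shaped like the block but turquoise is not meant.

How it is judged:
By the outcome, as a careful person would: the job done as asked, in the order asked, and still so for the second after the job is handed in, with the robot touching nothing.
It also fails if it takes over 35 s, if anything falls off the work surface, if the arm or the gripper's body presses on something with over 40 N, if the wrist force passes 120 N, or if a joint passes its speed limit or range.

## Working session

There is one attempt and no reset: what is moved stays moved. The work goes in short steps, Python scripts to look and compute and a tool call to move; the robot and the scene stay as the last step left them, time stands still between calls to the robot, and variables do not carry over. Pictures are saved under pics/ and viewed, at most 10 in all, crops included, and the job is handed in when it is done.

Besides the shell and the picture viewer there is one more tool, called after "Emit:" in YAML: its name, and indented under it one key for each argument. jog_arm: Moves the arm, as the interface text tells. Scaled input: -1 to 1 covers 300 mm each way for a shift and pi/4 rad each way for a turn. Its arguments: {"type":"object","properties":{"deltas":{"type":"array","items":{"type":"object","properties":{"fingers":{"type":"number"},"delta_pos":{"type":"array","items":{"type":"number"}},"yaw":{"type":"number"}}}}},"required":["deltas"]}

```bash
mkdir -p pics; cat > h.py <<'E'
import numpy as np, cv2
from workcell import bot
def shot(n,fn=None):
    c=bot.camera(n)
    if fn: cv2.imwrite('pics/'+fn,c['image'][:,:,::-1])
    c['R']=cv2.Rodrigues(np.array(c['rvec'],float))[0]; c['t']=np.array(c['tvec'],float).ravel()
    return c
def cloud(c):
    z=c['range_z'].astype(float); v,u=np.mgrid[:480,:640]
    P=np.stack([(u-c['cx'])/c['fx']*z,(v-c['cy'])/c['fy']*z,z],-1)
    W=(P-c['t'])@c['R']; W[z<=0]=np.nan
    return W
E
python3 - <<'E'
from h import *
import pickle
for n in('scene','top'):
    c=shot(n,n+'0.png'); pickle.dump(c,open(n+'.pkl','wb')); print(n,-c['R'].T@c['t'],c['fx'])
print(bot.get_obs())
E
```

```text
scene [ 0.15485344 -0.37877245  0.69704442] 439.8097057727069
top [0.32205256 0.10666782 1.08836355] 598.9533666689306
{'clock': 0.1, 'joint_pos': array([ 1.25300315e+00,  2.41331485e-01,  3.86930721e-03,  1.33520679e+00,
       -2.71178866e-05,  1.57084279e+00]), 'joint_vel': array([ 1.28253861e-04, -4.44065365e-04,  2.68587456e-03,  1.78555338e-03,
        5.77803587e-05, -9.12034250e-04]), 'tau': array([ 8.80926018e-04, -3.73139334e+01,  2.53010112e+01,  1.08587302e-02,
        6.43280168e-05,  1.99642457e-06]), 'eef_pos': array([0.15606728, 0.47442593, 0.23050901]), 'tool_rot': array([ 1.58251649e-01,  9.87398369e-01, -9.26673804e-04, -1.34743215e-04]), 'ft_force': array([-0.30288829,  1.35679734, -0.52909052]), 'ft_torque': array([-0.01534434, -0.0133778 , -0.00823974]), 'grasp_force': 0.0, 'grip_width': 0.08574599740865439}
```

View pics/top0.png

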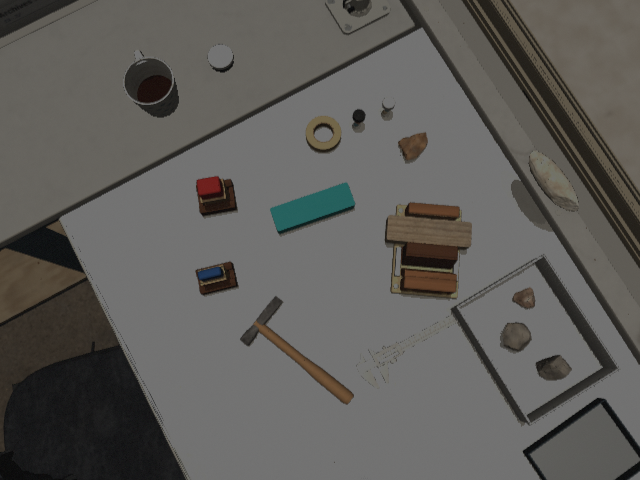

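View pics/scene0.png

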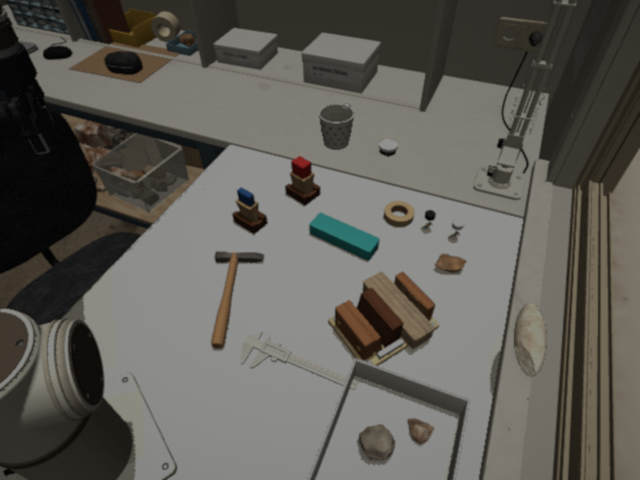

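The top view shows the red-gripped wedge at (210,188), the blue one at (210,274), and the vice around (430,250): near cheek (429,282), jaw (431,255), beech block (428,233), fence (433,212). The turquoise look-alike block is at (313,207). The candidates are therefore red (210,188), which fits the description and is the one I choose, and blue (210,274), the thin wedge, which I reject.

```bash
python3 - <<'E'
from h import *
import pickle
def rect(P): 
    r=cv2.minAreaRect(P[:,:2].astype(np.float32)*1000); return np.round(r[0],1),np.round(r[1],1),round(r[2],1)
for n in('top','scene'):
    c=pickle.load(open(n+'.pkl','rb')); W=cloud(c); im=c['image']; h=cv2.cvtColor(im,cv2.COLOR_RGB2HSV)
    z=W[...,2]
    red=((h[...,0]<5)|(h[...,0]>174))&(h[...,1]>190)&(h[...,2]>90)
    P=W[red]; P=P[~np.isnan(P[:,2])]; zt=np.percentile(P[:,2],90) ; print(n,'red',len(P),zt,np.round(np.percentile(P[:,2],[2,50,98]),3))
    T=P[P[:,2]>zt-.006]; print(' top face',len(T),T.mean(0).round(4),rect(T))
    # vice region
    if n=='top':
        m=np.zeros(z.shape,bool); m[190:310,375:485]=True
    else:
        m=np.zeros(z.shape,bool); m[265:365,325:445]=True
    V=W[m]; V=V[~np.isnan(V[:,2])]; 
    for lo,hi in((.006,.016),(.038,.046),(.048,.057),(.058,.069)):
        S=(m&(z>lo)&(z<hi)).astype(np.uint8)
        k,lab,st,_=cv2.connectedComponentsWithStats(S)
        for i in range(1,k):
            if st[i,4]>60: Q=W[lab==i]; print(' z',lo,hi,st[i],Q.mean(0).round(4),rect(Q))
c=pickle.load(open('top.pkl','rb'))['image']
a=cv2.resize(c[165:305,180:260],None,fx=4,fy=4,interpolation=2); b=cv2.resize(c[190:310,375:485],None,fx=4,fy=4,interpolation=2)
o=np.zeros((560,770,3),np.uint8); o[:a.shape[0],:320]=a; o[:b.shape[0],325:325+440]=b
cv2.imwrite('pics/crop1.png',np.clip(o[:,:,::-1]*1.8,0,255).astype(np.uint8))
E
```

```text
top red 28 0.10027775205702169 [0.095 0.099 0.101]
 top face 28 [0.5933 0.2925 0.0982] (array([592.9, 296.5]), array([25.7, 35.9]), 11.4)
 z 0.006 0.016 [396 205  12  11 101] [ 0.5739 -0.0447  0.0117] (array([573.4, -46.6]), array([20.4, 20.2]), 0.2)
 z 0.006 0.016 [391 243  69  56 645] [ 0.4485 -0.0713  0.0119] (array([462. , -87.5]), array([126.2,  90. ]), 85.2)
 z 0.038 0.046 [ 386  215   86   33 2120] [ 0.5297 -0.0906  0.0422] (array([530.8, -90.6]), array([150.5,  49.6]), 85.5)
 z 0.038 0.046 [403 259  41   6  66] [ 0.474  -0.0791  0.0423] (array([473.7, -79.2]), array([70. ,  3.8]), 86.0)
 z 0.048 0.057 [455 290  30  20  73] [ 0.4073 -0.1552  0.054 ] (array([ 407. , -157.3]), array([ 6.8, 57.1]), 31.1)
 z 0.058 0.069 [408 203  52  15 566] [ 0.563  -0.0957  0.0618] (array([563.1, -95.7]), array([90. , 21.1]), 86.2)
 z 0.058 0.069 [405 242  53  20 786] [ 0.4887 -0.0898  0.0646] (array([488.9, -90.1]), array([89.3, 27.7]), 85.7)
 z 0.058 0.069 [403 270  54  23 987] [ 0.4371 -0.0858  0.0644] (array([437.2, -86.5]), array([90.8, 33. ]), 86.3)
scene red 89 0.09924669048432691 [0.094 
[... 664 characters left out ...]
, 88.3]), 7.0)
 z 0.048 0.057 [360 296  43  40 183] [ 0.4766 -0.0979  0.0528] (array([475.7, -92.5]), array([25.3, 91.3]), 10.4)
 z 0.048 0.057 [335 311  47  40 128] [ 0.4254 -0.0997  0.0525] (array([423.6, -92.1]), array([30.1, 93.4]), 16.7)
 z 0.048 0.057 [352 358  20   7  68] [ 0.3981 -0.1426  0.0541] (array([ 398.3, -145.6]), array([11.9, 28.9]), 37.8)
 z 0.058 0.069 [395 272  41  38 482] [ 0.562  -0.0974  0.0615] (array([562.5, -96.3]), array([89.7, 21.6]), 84.2)
 z 0.058 0.069 [361 288  43  44 731] [ 0.4875 -0.093   0.0642] (array([488.8, -90.5]), array([90.7, 27.1]), 86.1)
 z 0.058 0.069 [335 300  46  48 940] [ 0.4356 -0.0891  0.0641] (array([436.6, -86.6]), array([90.5, 33.4]), 86.4)
```

View pics/crop1.png

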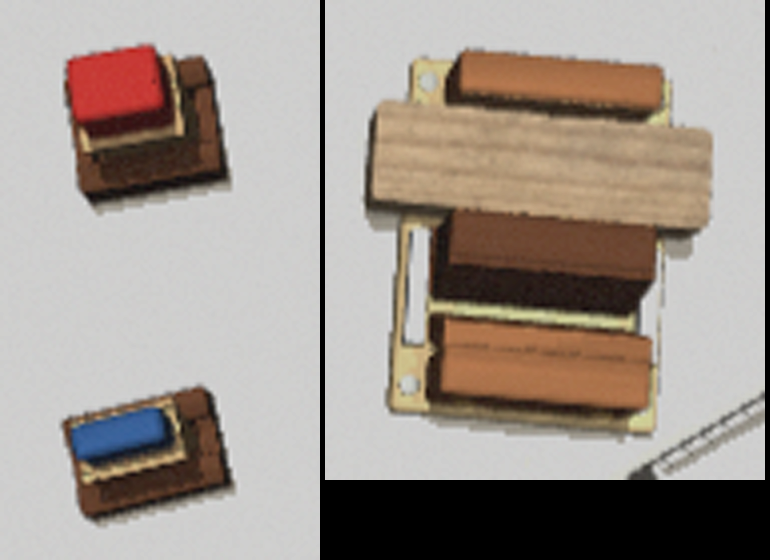

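Emit:
jog_arm:
  deltas:
    - {"delta_pos": [-0.9, -0.07, 0], "yaw": -0.6, "fingers": 1}
    - {"delta_pos": [-0.9, -0.07, 0], "yaw": -0.6, "fingers": 1}
    - {"delta_pos": [-0.9, -0.07, 0], "yaw": -0.6, "fingers": 1}
    - {"delta_pos": [-0.9, -0.07, 0], "yaw": -0.6, "fingers": 1}
    - {"delta_pos": [-0.9, -0.07, 0], "yaw": -0.6, "fingers": 1}
    - {"delta_pos": [-0.9, -0.07, 0], "yaw": -0.6, "fingers": 1}
    - {"delta_pos": [-0.9, -0.07, 0], "yaw": -0.6, "fingers": 1}
    - {"delta_pos": [-0.9, -0.07, 0], "yaw": -0.6, "fingers": 1}

```text
clock: 0.9
eef_pos: [0.4065, 0.3698, 0.2304]
tool_rot: [-0.075, 0.997, -0.0, -0.001]
ft_force: [-1.1, -0.4, -0.3]
grip_width: 0.0853
grasp_force: 0.0
```

```bash
cat >> h.py <<'E'
def tool(o):
    from scipy.spatial.transform import Rotation as R
    return R.from_quat(o['tool_rot']).as_matrix()
def go(o,xyz,ydeg):
    "jog units to bring TCP to world xyz with tool y at ydeg"
    M=tool(o); d=M.T@(np.array(xyz)-o['eef_pos'])/.3
    a=np.degrees(np.arctan2(M[1,1],M[0,1])); e=(ydeg-a+90)%180-90
    print('tool y',a.round(2),'delta',d.round(3),'yaw',round(-e/45,3),'eef',o['eef_pos'].round(4),'F',o['ft_force'].round(1),'j6',o['joint_pos'][5].round(2))
E
python3 - <<'E'
from h import *
o=bot.get_obs(); go(o,[.585,.293,.19],100.5)
E
```

```text
tool y 98.66 delta [-0.55  -0.343  0.134] yaw -0.041 eef [0.4065 0.3698 0.2304] F [-1.1 -0.4 -0.3] j6 0.59
```

Emit:
jog_arm:
  deltas:
    - {"delta_pos": [-0.55, -0.34, 0.1], "yaw": -0.04, "fingers": 1}
    - {"delta_pos": [-0.55, -0.34, 0.1], "yaw": -0.04, "fingers": 1}
    - {"delta_pos": [-0.55, -0.34, 0.1], "yaw": -0.04, "fingers": 1}
    - {"delta_pos": [-0.55, -0.34, 0.1], "yaw": -0.04, "fingers": 1}
    - {"delta_pos": [-0.55, -0.34, 0.1], "yaw": -0.04, "fingers": 1}
    - {"delta_pos": [-0.55, -0.34, 0.1], "yaw": -0.04, "fingers": 1}
    - {"delta_pos": [-0.55, -0.34, 0.1], "yaw": -0.04, "fingers": 1}

```text
clock: 1.6
eef_pos: [0.5833, 0.2964, 0.2015]
tool_rot: [-0.093, 0.996, 0.0, -0.0]
ft_force: [-0.9, 0.2, -0.3]
grip_width: 0.0854
grasp_force: 0.0
```

```bash
python3 - <<'E'
from h import *
c=shot('wrist','w1.png'); W=cloud(c); im=c['image']; h=cv2.cvtColor(im,cv2.COLOR_RGB2HSV)
red=((h[...,0]<7)|(h[...,0]>172))&(h[...,1]>150)&(h[...,2]>60)
print(red.sum(),-c['R'].T@c['t'])
P=W[red&(W[...,2]>.09)&(W[...,2]<.105)]
print(len(P),P.mean(0))
r=cv2.minAreaRect(P[:,:2].astype(np.float32)*1000);print(r)
go(bot.get_obs(),[r[0][0]/1000,r[0][1]/1000,.066],100.5)
E
```

```text
1786 [0.50368081 0.28067474 0.34322405]
1781 [0.59203092 0.29567047 0.09684505]
((592.5762329101562, 295.23468017578125), (26.000757217407227, 39.59917449951172), 11.950639724731445)
tool y 100.74 delta [-0.03  -0.01   0.453] yaw 0.005 eef [0.5833 0.2966 0.202 ] F [ 0.5  0.2 -0.1] j6 0.28
```

View pics/w1.png

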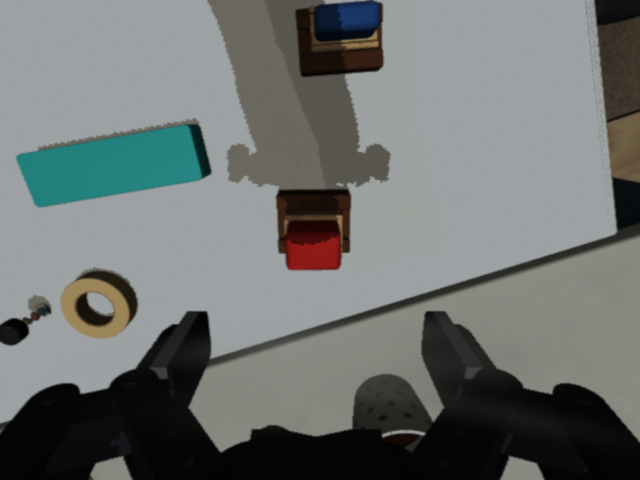

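The wrist view shows the red grip at (315,247) between the fingers, with the blue wedge at (347,20) and the turquoise block at (115,165). The grip's top is at 0.097 m and it is 40 mm wide, which matches the thick wedge. I'm descending to grip it.

Emit:
jog_arm:
  deltas:
    - {"delta_pos": [-0.03, -0.01, 0.15], "yaw": -0.01, "fingers": 1}
    - {"delta_pos": [-0.03, -0.01, 0.25], "yaw": -0.01, "fingers": 1}
    - {"delta_pos": [-0.03, -0.01, 0.35], "yaw": -0.01, "fingers": 1}
    - {"delta_pos": [-0.03, -0.01, 0.42], "yaw": -0.01, "fingers": 1}
    - {"delta_pos": [-0.03, -0.01, 0.453], "yaw": -0.01, "fingers": 1}
    - {"delta_pos": [-0.03, -0.01, 0.453], "yaw": -0.01, "fingers": 1}
    - {"delta_pos": [-0.03, -0.01, 0.453], "yaw": -0.01, "fingers": 0}
    - {"delta_pos": [-0.03, -0.01, 0.453], "yaw": -0.01, "fingers": 0}
    - {"delta_pos": [-0.03, -0.01, 0.453], "yaw": -0.01, "fingers": 0}
    - {"delta_pos": [-0.03, -0.01, 0.453], "yaw": -0.01, "fingers": 0}
    - {"delta_pos": [-0.03, -0.01, 0.453], "yaw": -0.01, "fingers": 0}
    - {"delta_pos": [-0.03, -0.01, 0.453], "yaw": -0.01, "fingers": 0}

```text
clock: 2.85
eef_pos: [0.5951, 0.2943, 0.0671]
tool_rot: [-0.096, 0.995, 0.001, 0.001]
ft_force: [-1.1, 0.5, 5.9]
grip_width: 0.0393
grasp_force: 60.3
```

Emit:
jog_arm:
  deltas:
    - {"delta_pos": [0, 0, -0.05], "fingers": 0}
    - {"delta_pos": [0, 0, -0.12], "fingers": 0}
    - {"delta_pos": [0, 0, -0.2], "fingers": 0}
    - {"delta_pos": [0, 0, -0.3], "fingers": 0}
    - {"delta_pos": [0, 0, -0.4], "fingers": 0}
    - {"delta_pos": [0, 0, -0.4], "fingers": 0}
    - {"delta_pos": [0, 0, -0.4], "fingers": 0}

```text
invalid input at $.deltas[0]: expected keys fingers, delta_pos, yaw
```

```bash
python3 - <<'E'
from h import *
o=bot.get_obs(); go(o,[.466,-.0886,.187],86)
E
```

```text
tool y 101.04 delta [ 0.666 -1.17  -0.403] yaw 0.334 eef [0.5951 0.2943 0.0671] F [-1.1  0.5  5.9] j6 0.27
```

Emit:
jog_arm:
  deltas:
    - {"delta_pos": [0, 0, -0.05], "yaw": 0, "fingers": 0}
    - {"delta_pos": [0, 0, -0.12], "yaw": 0, "fingers": 0}
    - {"delta_pos": [0, 0, -0.2], "yaw": 0, "fingers": 0}
    - {"delta_pos": [0, 0, -0.3], "yaw": 0, "fingers": 0}
    - {"delta_pos": [0, 0, -0.4], "yaw": 0, "fingers": 0}
    - {"delta_pos": [0, 0, -0.4], "yaw": 0, "fingers": 0}
    - {"delta_pos": [0, 0, -0.4], "yaw": 0, "fingers": 0}

```text
clock: 3.55
eef_pos: [0.5946, 0.2938, 0.1858]
tool_rot: [-0.096, 0.995, 0.0, 0.001]
ft_force: [-0.6, -0.9, -1.6]
grip_width: 0.0391
grasp_force: 60.3
```

```bash
python3 - <<'E'
from h import *
o=bot.get_obs(); go(o,[.466,-.0886,.187],86); print(o['grip_width'],o['grasp_force'])
E
```

```text
tool y 101.03 delta [ 0.664 -1.169 -0.005] yaw 0.334 eef [0.5946 0.2938 0.1858] F [-0.6 -0.9 -1.6] j6 0.27
0.03914062336887554 60.34882307052612
```

Emit:
jog_arm:
  deltas:
    - {"delta_pos": [0.08, -0.13, 0], "yaw": 0.05, "fingers": 0}
    - {"delta_pos": [0.15, -0.26, 0], "yaw": 0.1, "fingers": 0}
    - {"delta_pos": [0.23, -0.4, 0], "yaw": 0.15, "fingers": 0}
    - {"delta_pos": [0.3, -0.53, 0], "yaw": 0.2, "fingers": 0}
    - {"delta_pos": [0.38, -0.67, 0], "yaw": 0.25, "fingers": 0}
    - {"delta_pos": [0.46, -0.8, 0], "yaw": 0.3, "fingers": 0}
    - {"delta_pos": [0.53, -0.93, 0], "yaw": 0.33, "fingers": 0}
    - {"delta_pos": [0.56, -0.98, 0], "yaw": 0.33, "fingers": 0}
    - {"delta_pos": [0.56, -0.98, 0], "yaw": 0.33, "fingers": 0}

```text
clock: 4.45
eef_pos: [0.4833, -0.0292, 0.1837]
tool_rot: [0.035, 0.999, -0.0, -0.002]
ft_force: [0.8, 0.3, -0.6]
grip_width: 0.0392
grasp_force: 60.7
```

```bash
python3 - <<'E'
from h import *
o=bot.get_obs(); go(o,[.466,-.0886,.187],86); print(o['grip_width'],o['grasp_force'])
E
```

```text
tool y 85.94 delta [ 0.043 -0.202 -0.011] yaw -0.001 eef [ 0.4833 -0.0292  0.1837] F [ 0.8  0.3 -0.6] j6 0.01
0.039173103514450136 60.700238943099976
```

Emit:
jog_arm:
  deltas:
    - {"delta_pos": [0.02, -0.1, 0], "yaw": 0, "fingers": 0}
    - {"delta_pos": [0.04, -0.2, 0], "yaw": 0, "fingers": 0}
    - {"delta_pos": [0.04, -0.2, 0.0], "yaw": 0, "fingers": 0}
    - {"delta_pos": [0.04, -0.2, 0.06], "yaw": 0, "fingers": 0}
    - {"delta_pos": [0.04, -0.2, 0.1], "yaw": 0, "fingers": 0}
    - {"delta_pos": [0.04, -0.2, 0.1], "yaw": 0, "fingers": 0}
    - {"delta_pos": [0.04, -0.2, 0.1], "yaw": 0, "fingers": 0}

```text
clock: 5.15
eef_pos: [0.4695, -0.085, 0.1548]
tool_rot: [0.033, 0.999, 0.0, -0.001]
ft_force: [0.6, 0.4, -0.3]
grip_width: 0.0392
grasp_force: 60.9
```

```bash
python3 - <<'E'
from h import *
import pickle
o=bot.get_obs(); go(o,[.466,-.0886,.187],86)
c=shot('wrist','w2.png'); pickle.dump(c,open('w2.pkl','wb'))
c=shot('scene'); pickle.dump(c,open('s2.pkl','wb'))
cv2.imwrite('pics/s2.png',cv2.resize(c['image'][200:380,300:500,::-1],None,fx=3,fy=3,interpolation=2))
E
```

```text
tool y 86.27 delta [ 0.011 -0.013 -0.107] yaw 0.006 eef [ 0.4695 -0.085   0.1548] F [ 0.6  0.4 -0.3] j6 -0.11
```

View pics/w2.png

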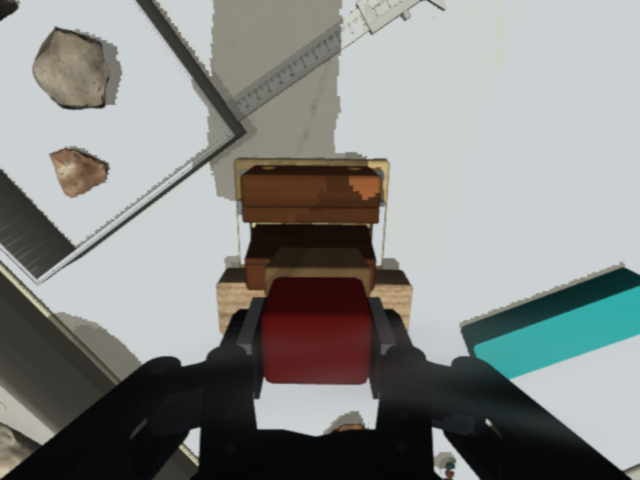

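View pics/s2.png

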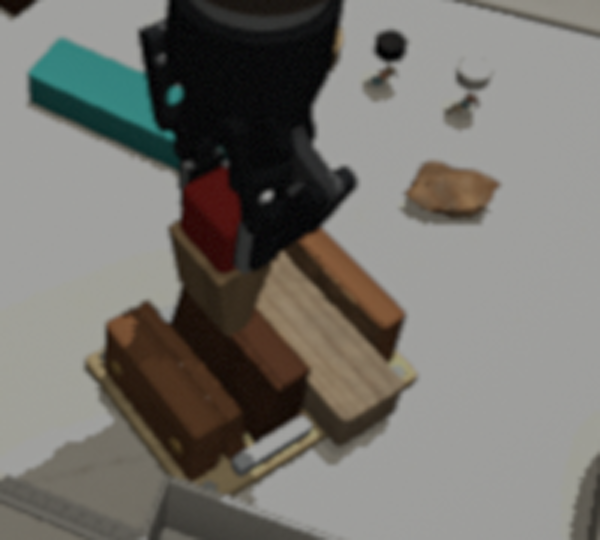

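The wrist view shows the wedge held upright between the pads (red at (315,330), its point towards the jaw at (318,262)), with the gap at about (310,222). The scene crop shows it hanging above the jaw and gap. I'll measure the held wedge against the gap.

```bash
python3 - <<'E'
from h import *
import pickle
th=np.radians(-4); ex=np.array([np.cos(th),np.sin(th)]); ey=np.array([-ex[1],ex[0]])
def vf(W): 
    d=W[...,:2]-np.array([.4987,-.0909]); return np.stack([d@ex,d@ey,W[...,2]],-1)*1000
print('tcp',vf(np.array([.4695,-.085,.1548])))
for n in('w2','s2'):
    c=pickle.load(open(n+'.pkl','rb')); W=vf(cloud(c)); h=cv2.cvtColor(c['image'],cv2.COLOR_RGB2HSV)
    red=((h[...,0]<5)|(h[...,0]>175))&(h[...,1]>180)&(h[...,2]>60)
    P=W[red&(W[...,2]>135)]
    print(n,len(P))
    for a in range(140,200,6):
        Q=P[(P[:,2]>a)&(P[:,2]<=a+6)]
        if len(Q)>8: print('  red z',a,len(Q),'x',np.percentile(Q[:,0],[3,50,97]).round(1),'y',np.percentile(Q[:,1],[3,50,97]).round(1))
    m=(W[...,2]>85)&(W[...,2]<152)&(abs(W[...,0]+30)<35)&(abs(W[...,1])<40)&(h[...,2]>50)&~red
    for a in range(88,152,8):
        Q=W[m&(W[...,2]>a)&(W[...,2]<=a+8)]
        if len(Q)>8: print('  body z',a,len(Q),'x',np.percentile(Q[:,0],[3,50,97]).round(1),'y',np.percentile(Q[:,1],[3,50,97]).round(1))
    # vice profile, in band y
    for a in range(-90,90,3):
        Q=W[(abs(W[...,1]+(-20 if n=='w2' else 30))<12)&(W[...,0]>a)&(W[...,0]<=a+3)&(W[...,2]<70)]
        if len(Q)>3: print((a,Q[:,2].max().round(0)),end=' ')
    print()
E
```

```text
tcp [-29.54043346   3.84873886 154.8       ]
w2 2022
  red z 176 17 x [-45.6 -45.3 -44.5] y [-13.7  -1.4  13.6]
  red z 182 2005 x [-46.  -43.4 -39.3] y [-14.2   1.1  19. ]
  body z 144 953 x [-50.5 -48.8 -43.1] y [-18.8   0.2  25.4]
(-90, np.float64(1.0)) (-87, np.float64(1.0)) (-84, np.float64(10.0)) (-81, np.float64(39.0)) (-78, np.float64(66.0)) (-75, np.float64(65.0)) (-72, np.float64(66.0)) (-69, np.float64(66.0)) (-66, np.float64(66.0)) (-63, np.float64(66.0)) (-60, np.float64(66.0)) (-57, np.float64(65.0)) (-54, np.float64(64.0)) (-51, np.float64(65.0)) (-48, np.float64(65.0)) (-33, np.float64(19.0)) (-30, np.float64(35.0)) (-27, np.float64(49.0)) (-24, np.float64(48.0)) 
s2 243
  red z 182 233 x [-45.6 -38.2 -25.6] y [-12.8   6.5  20.7]
  red z 188 9 x [-39.1 -34.9 -28.5] y [-7.   8.5 19. ]
  body z 96 22 x [-40.4 -32.7 -24.4] y [-17.8 -17.1  24.9]
  body z 104 28 x [-41.5 -33.8 -23.4] y [-18.  -17.3  25.6]
  body z 112 34 x [-44.  -32.1 -20.3] y [-18.2 -17.4  23.8]
  body z 120 35 x [-44.4 -34.1 -19.3] y [-18.8 -17.5  24.2]
  body z 128 43 x [-46.7 -32.7 -17.3] y [-18.7 -17
[... 641 characters left out ...]
float64(67.0)) (-12, np.float64(66.0)) (-9, np.float64(67.0)) (-6, np.float64(68.0)) (-3, np.float64(67.0)) (0, np.float64(66.0)) (3, np.float64(63.0)) (6, np.float64(43.0)) (9, np.float64(43.0)) (12, np.float64(44.0)) (15, np.float64(43.0)) (18, np.float64(45.0)) (21, np.float64(45.0)) (24, np.float64(44.0)) (27, np.float64(44.0)) (30, np.float64(45.0)) (33, np.float64(44.0)) (36, np.float64(44.0)) (39, np.float64(44.0)) (42, np.float64(43.0)) (45, np.float64(45.0)) (48, np.float64(45.0)) (51, np.float64(58.0)) (54, np.float64(62.0)) (57, np.float64(65.0)) (60, np.float64(64.0)) (63, np.float64(63.0)) (66, np.float64(64.0)) (69, np.float64(63.0)) (72, np.float64(63.0)) (87, np.float64(2.0))
```

Emit:
jog_arm:
  deltas:
    - {"delta_pos": [0.004, -0.012, 0], "yaw": 0.005, "fingers": 0}
    - {"delta_pos": [0.004, -0.012, 0.05], "yaw": 0.005, "fingers": 0}
    - {"delta_pos": [0.004, -0.012, 0.09], "yaw": 0.005, "fingers": 0}
    - {"delta_pos": [0.004, -0.012, 0.13], "yaw": 0.005, "fingers": 0}
    - {"delta_pos": [0.004, -0.012, 0.16], "yaw": 0.005, "fingers": 0}
    - {"delta_pos": [0.004, -0.012, 0.16], "yaw": 0.005, "fingers": 0}
    - {"delta_pos": [0.004, -0.012, 0.16], "yaw": 0.005, "fingers": 0}

```text
clock: 5.95
eef_pos: [0.4684, -0.0897, 0.1078]
tool_rot: [0.035, 0.999, -0.0, 0.0]
ft_force: [0.6, -0.5, -1.2]
grip_width: 0.0391
grasp_force: 60.9
```

Emit:
jog_arm:
  deltas:
    - {"delta_pos": [0, 0, 0.012], "yaw": 0, "fingers": 0}
    - {"delta_pos": [0, 0, 0.024], "yaw": 0, "fingers": 0}
    - {"delta_pos": [-0.002, 0, 0.034], "yaw": 0, "fingers": 0}
    - {"delta_pos": [-0.003, 0, 0.042], "yaw": 0, "fingers": 0}
    - {"delta_pos": [-0.004, 0, 0.05], "yaw": 0, "fingers": 0}
    - {"delta_pos": [-0.005, 0, 0.058], "yaw": 0, "fingers": 0}
    - {"delta_pos": [-0.006, 0, 0.066], "yaw": 0, "fingers": 0}
    - {"delta_pos": [-0.006, 0, 0.066], "yaw": 0, "fingers": 0}

```text
clock: 6.75
eef_pos: [0.4702, -0.0897, 0.0874]
tool_rot: [0.035, 0.999, 0.0, 0.0]
ft_force: [-0.3, -0.1, -0.9]
grip_width: 0.039
grasp_force: 60.8
```

Near the tight height with almost no force so far; continuing in small steps.

Emit:
jog_arm:
  deltas:
    - {"delta_pos": [0, 0, 0.006], "yaw": 0, "fingers": 0}
    - {"delta_pos": [0, 0, 0.01], "yaw": 0, "fingers": 0}
    - {"delta_pos": [0, 0, 0.014], "yaw": 0, "fingers": 0}
    - {"delta_pos": [0, 0, 0.017], "yaw": 0, "fingers": 0}
    - {"delta_pos": [0, 0, 0.017], "yaw": 0, "fingers": 0}

```text
clock: 7.25
eef_pos: [0.4706, -0.0897, 0.0853]
tool_rot: [0.035, 0.999, -0.0, 0.001]
ft_force: [-5.9, 1.6, 19.5]
grip_width: 0.0392
grasp_force: 63.3
```

Emit:
jog_arm:
  deltas:
    - {"delta_pos": [0.002, 0, 0.005], "yaw": 0, "fingers": 0}
    - {"delta_pos": [0.003, 0, 0.01], "yaw": 0, "fingers": 0}
    - {"delta_pos": [0.003, 0, 0.01], "yaw": 0, "fingers": 0}

```text
clock: 7.55
eef_pos: [0.4708, -0.0895, 0.0849]
tool_rot: [0.035, 0.999, 0.0, 0.003]
ft_force: [-10.7, 3.5, 35.3]
grip_width: 0.0395
grasp_force: 65.4
```

Emit:
jog_arm:
  deltas:
    - {"delta_pos": [0.006, 0, 0.004], "yaw": 0, "fingers": 0}
    - {"delta_pos": [0.01, 0, 0.008], "yaw": 0, "fingers": 0}
    - {"delta_pos": [0.01, 0, 0.008], "yaw": 0, "fingers": 0}
    - {"delta_pos": [0.01, 0, 0.008], "yaw": 0, "fingers": 0}

```text
clock: 7.95
eef_pos: [0.471, -0.0894, 0.0847]
tool_rot: [0.035, 0.999, 0.0, 0.007]
ft_force: [-8.4, 3.5, 43.6]
grip_width: 0.0392
grasp_force: 66.6
```

```bash
python3 - <<'E'
from h import *
o=bot.get_obs(); go(o,[.4706,-.0897,.1],86)
th=np.radians(-4); ex=np.array([np.cos(th),np.sin(th)]); ey=np.array([-ex[1],ex[0]])
c=shot('scene'); cv2.imwrite('pics/s3.png',cv2.resize(c['image'][200:380,300:500,::-1],None,fx=3,fy=3,interpolation=2))
W=cloud(c); d=W[...,:2]-np.array([.4987,-.0909]); V=np.stack([d@ex,d@ey,W[...,2]],-1)*1000
for lo,hi,a,b in((58,69,-30,20),(38,46,0,60)):
    Q=V[(V[...,2]>lo)&(V[...,2]<hi)&(V[...,0]>a)&(V[...,0]<b)&(V[...,1]<-26)&(V[...,1]>-80)]
    print(lo,len(Q),np.percentile(Q[:,0],[3,50,97]))
E
```

```text
tool y 86.0 delta [ 0.001 -0.001 -0.051] yaw -0.0 eef [ 0.471  -0.0894  0.0847] F [-8.4  3.5 43.6] j6 -0.12
58 175 [-16.37953404  -5.0176577    8.67344794]
38 621 [ 9.23251293 32.97759225 54.46094397]
```

View pics/s3.png

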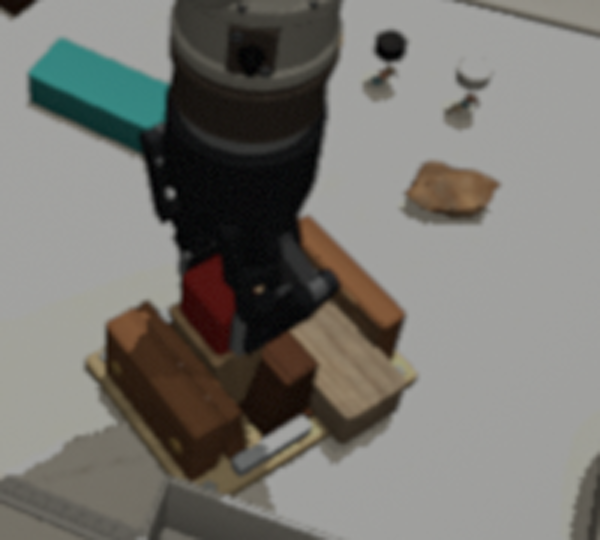

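Jaw at +9 mm, block against the fence at +55, and the wedge centre at about 70 mm, so it is tight. I'll ease the push off, then open and retreat straight up.

Emit:
jog_arm:
  deltas:
    - {"delta_pos": [-0.004, 0, -0.01], "yaw": 0, "fingers": 0}
    - {"delta_pos": [-0.008, 0, -0.018], "yaw": 0, "fingers": 0}
    - {"delta_pos": [-0.008, 0, -0.018], "yaw": 0, "fingers": 0}
    - {"delta_pos": [-0.008, 0, -0.018], "yaw": 0, "fingers": 0.75}
    - {"delta_pos": [-0.008, 0, -0.018], "yaw": 0, "fingers": 0.9}
    - {"delta_pos": [-0.008, 0, -0.018], "yaw": 0, "fingers": 0.9}
    - {"delta_pos": [-0.008, 0, -0.018], "yaw": 0, "fingers": 0.9}
    - {"delta_pos": [-0.008, 0, -0.018], "yaw": 0, "fingers": 0.9}

```text
clock: 8.8
eef_pos: [0.4682, -0.0896, 0.0821]
tool_rot: [0.035, 0.999, 0.0, -0.0]
ft_force: [-0.5, -0.2, -0.4]
grip_width: 0.0769
grasp_force: 0.0
```

Emit:
jog_arm:
  deltas:
    - {"delta_pos": [0, 0, -0.1], "yaw": 0, "fingers": 0.9}
    - {"delta_pos": [0, 0, -0.2], "yaw": 0, "fingers": 0.9}
    - {"delta_pos": [0, 0, -0.3], "yaw": 0, "fingers": 0.9}
    - {"delta_pos": [0, 0, -0.4], "yaw": 0, "fingers": 0.9}
    - {"delta_pos": [0.2, 0, -0.4], "yaw": 0, "fingers": 0.9}
    - {"delta_pos": [0.2, 0, -0.4], "yaw": 0, "fingers": 0.9}
    - {"delta_pos": [0.2, 0, -0.4], "yaw": 0, "fingers": 0.9}

```text
clock: 9.5
eef_pos: [0.4067, -0.0851, 0.2024]
tool_rot: [0.035, 0.999, 0.0, -0.001]
ft_force: [-0.2, -0.1, 0.5]
grip_width: 0.0768
grasp_force: 0.0
```

```bash
python3 - <<'E'
from h import *
th=np.radians(-4); ex=np.array([np.cos(th),np.sin(th)]); ey=np.array([-ex[1],ex[0]])
c=shot('scene'); cv2.imwrite('pics/s4.png',cv2.resize(c['image'][200:380,300:500,::-1],None,fx=3,fy=3,interpolation=2))
W=cloud(c); d=W[...,:2]-np.array([.4987,-.0909]); V=np.stack([d@ex,d@ey,W[...,2]],-1)*1000
for lo,hi,a,b in((58,69,-30,20),(38,46,0,60)):
    Q=V[(V[...,2]>lo)&(V[...,2]<hi)&(V[...,0]>a)&(V[...,0]<b)&(V[...,1]<-26)&(V[...,1]>-80)]
    print(lo,len(Q),np.percentile(Q[:,0],[3,50,97]))
h=cv2.cvtColor(c['image'],cv2.COLOR_RGB2HSV)
red=((h[...,0]<5)|(h[...,0]>175))&(h[...,1]>180)&(h[...,2]>60)&(abs(V[...,0]+30)<40)&(V[...,2]>80)
P=V[red];print(np.percentile(P,[3,50,97],axis=0).round(1))
T=P[P[:,2]>np.percentile(P[:,2],95)-6]; A=np.c_[T[:,:2],np.ones(len(T))];print('slope',np.linalg.lstsq(A,T[:,2],rcond=None)[0])
print(bot.get_obs()['eef_pos'])
E
```

```text
58 178 [-16.97872302  -5.5265679    8.3748643 ]
38 626 [ 9.40356713 32.7943574  54.49403696]
[[-45.3 -19.6 111.6]
 [-33.2  -7.5 115.9]
 [-20.6   7.3 118.3]]
slope [4.50337000e-02 4.34323453e-02 1.17570724e+02]
[ 0.40835807 -0.08535834  0.20255131]
```

View pics/s4.png

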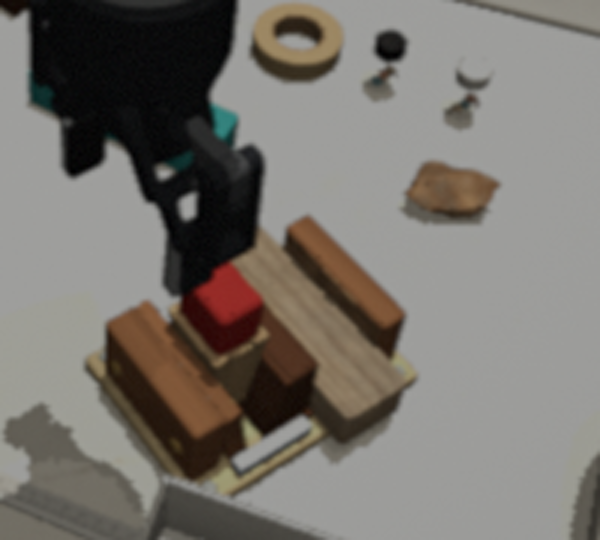

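The wedge stands upright in the gap (red at crop (225,305)), its top at 116 mm as expected. The jaw and block sit hard against the fence, and the gripper is clear.

```bash
python3 -c "
from workcell import bot
print(bot.job_done())"
```

```text
the job is handed in; nothing more can be done
None
```

The block is locked: I pressed the thick red wedge in with about 44 N, the camera shows it upright in the gap with the jaw holding the block against the far fence, and I let go, backed the gripper clear and handed the job in at about 9.6 s; no verdict came back.

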